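# Index the press table and gauge the gap under its sprung plate

### The arm

A 6-joint arm with a two-finger parallel gripper is mounted at the origin on the work surface. World frame = base frame: x ahead of the robot, y to its left, z up, the work surface at z = 0. Lengths are in mm, angles in rad, forces in N, time in s.
With the tool pointing down it reaches from about 350 to 925 mm from the base axis. Payload 6.4 kg.
Tool frame: the origin (TCP) lies midway between the tips of the shut fingers; the grasp point (between the pads) lies 19 mm behind it; y points along the fingers, x is the direction in which the jaws open and shut, and the axes are right-handed (so a half turn about y gives the same grasp; the last joint's range is limited). The gripper opens to 85 mm and grips with 20 to 120 N. Pads are 22 mm wide; open, the fingers measure 114 mm over their backs; the gripper's body (76 mm by 85 mm) begins 54 mm behind the grasp point. The pads swing forward as they close: fully open they stand 13 mm farther back than shut.
Start: joints at [-1.463, 0.245, 1.558, -0, 1.339, -0.174], TCP at [180.76, -624.371, 199.19] pointing down, gripper open.
Joint ranges: [-3.13, 3.13], [-1.02, 2.26], [0.13, 2.54], [-0.95, 4.09], [0.21, 2.88], [-2.74, 2.74]. Speed limits (rad/s): [2.57, 2.57, 3.14, 3.14, 3.14, 3.14].

### API

Orientations are given as a unit quaternion [x, y, z, w].
In Python, from plant import robot gives the robot as it stands.
- The arm moves only by the tool carry_out, never from a script. Its argument "rows" is a list of rows, each a list of 7 numbers: the shift along the tool's x, y, z in m, then the turn, a rotation vector about the tool's x, y, z in degrees, then the opening, from -1 (shut) to 1 (fully open). In form: [[dx, dy, dz, ax, ay, az, claw], ...]. A call has 1 to 20 rows; each row shifts and turns the commanded pose from where the row before left it, along the tool's axes as they then stand; what a row does not reach is not made up. A row lasts 1/8 s, in which the tool goes at most 62.5 mm and 10.7 degrees, less where a joint would pass 70% of its speed; a pose out of reach is approached as far as the arm can. A call with a gripper value outside its range is refused whole. The fingers move at their own pace and stop on an object; the grip force is fixed at half the most. Time passes only in rows, so rows that do not move let the fingers close. It gives the time, the measured TCP pose, the force and the opening at its end, in the units of the state.
- robot.sense(): the state, without advancing time (a new reading comes with each control period).
- robot.read_camera(name): name is "side" or "top"; returns the picture (420x560x3 uint8, red, green, blue); there is no depth.
- robot.get_calibration(name): a dict with "fx", "fy", "cx", "cy" (pixels), "world_to_cam" (4x4, takes a point from world to camera coordinates). Camera axes: x right, y down, z forward; pixel columns grow to the right and rows downward; lengths in mm; the calibration is good to about 2 mm. A picture is of the moment at which its call begins. get_calibration takes no time and is no camera call.
- robot.job_done(): hands the job in, once; it reports no verdict.
The state is a dict: "time_s": time; "qpos": joint angles; "dq": joint speeds; "joint_torque": joint torques, N m; "tool_pos": TCP position; "tool_rot": TCP orientation; "ft_force": force on the tool from outside, world axes, zero at the start; "moment": the same for the moment, N m; "finger_gap": opening from 0.0 (shut) to 1.0 (fully open).
Only numpy, scipy, OpenCV 4.12 (cv2) and the standard library are available. Lean on these libraries where they do the work, as an engineer would, in place of code of your own. Each camera call takes 0.05 s, during which the arm holds its last target.

### The job

Turn the small indexing table by its black knob, anticlockwise seen from above, to its other detent, one sixth of a turn on. Then pick up the steel taper gauge by its black grip and slide its thin tip level into the gap between the base plate and the sprung plate above it, until it drags snugly on both plates but without forcing it. Finish there, still holding the gauge in the gap at that depth, and leave the other hand tools where they lie.

Things in the scene. Friction and masses are not known exactly. Their poses are not given: they have to be found in the camera images.
- indexer: the fixed round foot of the indexing table, dark steel, 210 mm across; origin on the bench, on the table's turning axis. Its -x axis is the way the mouth of the gap looks once the table stands at the detent wanted (roughly towards the robot); +z up.
- turntable (a joint): angle of the table on its foot, rad, growing anticlockwise seen from above. An over-centre spring pulls the table into one of two detents, each against a stop: 0, where it starts, and 1.047 (60 degrees), the one wanted; past half-way it goes on by itself. It takes up to about 6 N at the knob; a snug push of the gauge does not turn it. The table is an aluminium disc 230 mm across, top face 46 mm above the bench.
- knob_grip (a point): middle of the upright round black grip (22 mm across, 45 mm tall, its top 115 mm above the bench) that stands on the disc, 95 mm from the turning axis; it turns with the table. At joint 1.047 it lies on the +y side of the foot's frame.
- gap_mouth (a point): middle of the mouth of the gap, on the top face of the base plate (70 mm above the bench); x points into the gap, y along the mouth, z up; turns with the table. The base plate (70 mm wide) reaches 30 mm out in front of the mouth as a ledge. The gap goes 85 mm deep and is 66 mm wide.
- base_plate: lower plate: dark steel block 115 x 70 x 24 mm fixed on the disc; origin under it on the turning axis
- pressure_plate: upper plate: aluminium, 85 x 66 x 12 mm, with a turned-up lip about 7 mm long at the mouth; origin at the middle of its front lower edge, straight above gap_mouth. It stays level and is sprung downward on the bridge above it (about 3.5 N at rest, then 5 N more for each mm that it is lifted, at most 7 mm). At rest the gap is 4 to 6 mm high, different each time. The bridge and its two posts (122 mm across the mouth's direction) stand over it up to 120 mm above the bench.
- gauge: the taper gauge as a whole, about 0.1 to 0.16 kg; origin under the middle of its grip, x towards the tip, z up
- gauge_grip (a point): centre of the gauge's upright black grip: 60 mm along x, 18 mm wide along y (grasp here, from above), 44 mm tall; 22 mm above the underside
- gauge_tip (a point): middle of the lower edge of the tip, 115 mm ahead of the grip's centre and 22 mm below it, level with the flat underside. The steel blade is 14 mm wide and 85 mm long from the grip to the tip; underside flat, top tapered: 2 mm thick at the tip, 1 mm thicker every 10 mm (10.5 mm at the grip)
- screwdriver: bystander, to be left alone: screwdriver about 190 mm long with a red handle
- hammer: bystander, to be left alone: hammer about 280 mm long with a wooden handle
- wrench: bystander, to be left alone: spanner about 160 mm long
- file: bystander, to be left alone: flat file, 230 mm long over its round wooden handle
Not all that is in view belongs to the job. Leave any red look-alike of the gauge alone.

How it is judged (in metres and radians):
On the way, in this order (a step that is already met when the one before it is completed fails the run):
1. the table stands at the wanted detent (value of joint turntable above 0.967 rad), for 0.2 s.
2. the gauge, held in the fingers, has its tip in the gap between the plates (x of gauge_tip in the frame of gap_mouth between 0.012 and 0.075 m and y of gauge_tip in the frame of gap_mouth between -0.022 and 0.022 m and contact force between the fingers and gauge above 1 N), for 0.1 s.
At the end, for the whole second after the job is handed in: Table within 0.1 rad of the detent; gauge held in the fingers at rest, level (0.12 rad), straight (0.25 rad), tip 12 to 75 mm inside the mouth and within 22 mm of its middle, pressing on the upper plate with 1.5 to 15 N and on the base plate with over 0.5 N; robot clear of the table (x of gauge_tip in the frame of gap_mouth between 0.012 and 0.075 m and y of gauge_tip in the frame of gap_mouth between -0.022 and 0.022 m and value of joint turntable above 0.947 rad and z of gauge_tip in the frame of gap_mouth between -0.004 and 0.004 m and angle between the x axis of gauge and the x axis of gap_mouth, either way round below 0.25 rad and angle between the z axis of gauge and the z axis of gap_mouth, either way round below 0.12 rad and contact force between gauge and pressure_plate between 1.5 and 15 N and contact force between gauge and base_plate above 0.5 N and contact force between the fingers and gauge above 2 N and contact force between each of the arm, the fingers and indexer below 0.5 N and linear speed of gauge below 0.01 m/s); the arm keeps its last pose, push and grip.
It fails at once if the gauge is forced: it presses on the upper plate with over 30 N (contact force between gauge and pressure_plate above 30 N).
It fails at once if another hand tool is moved more than 30 mm (distance of any of screwdriver, hammer, wrench, file from where it was at the start of the episode above 0.03 m).
It also fails if it takes over 56 s, if anything falls off the work surface, if the arm or the gripper's body presses on something with over 40 N, if the wrist force passes 120 N, or if a joint passes its speed limit or range.

## Working session

There is one attempt and no reset: what is moved stays moved. The work goes in short steps, Python scripts to look and compute and a tool call to move; the robot and the scene stay as the last step left them, time stands still between calls to the robot, and variables do not carry over. Pictures are saved under pics/ and viewed, and the job is handed in when it is done.

Besides the shell and the picture viewer there is one more tool, called after "Request:" by a JSON object that holds its "op" and its "data". carry_out: Moves the arm, as the interface text tells. Its arguments: {"type":"object","properties":{"rows":{"type":"array"}},"required":["rows"]}

```bash
ls; mkdir -p pics
python3 - <<'E'
from plant import robot
import cv2
print(robot.sense())
for n in("side","top"):
    c=robot.get_calibration(n); print(n,c)
    cv2.imwrite(f"pics/{n}0.png",robot.read_camera(n)[:,:,::-1])
E
```

```text
pics
{'time_s': 0.0, 'qpos': array([-1.46311921e+00,  2.45826653e-01,  1.55904779e+00, -7.31407571e-06,
        1.33873103e+00, -1.74145096e-01]), 'dq': array([ 1.72145330e-03, -6.41542199e-04,  1.86489671e-03, -9.27692637e-05,
       -3.45334777e-05,  2.64710126e-04]), 'joint_torque': array([-4.40660251e-04, -4.29509175e+01, -3.26133513e+01, -1.50462433e-04,
        5.28974924e-03, -7.12988367e-06]), 'tool_pos': array([ 180.67437924, -623.71404041,  198.05420299]), 'tool_rot': array([-0.56474899,  0.42530895, -0.42433286,  0.56578485]), 'ft_force': array([ 0.05471811, -0.08653205, -0.16682297]), 'moment': array([ 0.03311268, -0.07115276,  0.03454446]), 'finger_gap': 1.0000487214511236}
side {'fx': 493.3891802623234, 'fy': 493.3891802623234, 'cx': 280.9632432218149, 'cy': 202.33070914412573, 'world_to_cam': array([[-9.89348418e-01, -1.43921874e-01,  2.18220392e-02,
         5.37812773e+02],
       [-8.97455980e-02,  4.85035148e-01, -8.69877366e-01,
         1.08731494e+02],
       [ 1.14609925e-01, -8.62570229e-01, -4.92785111e-01,
         1.39431275e+03],
       [ 0.00000000e+00,  0.00000000e+00,  0.00000000e+00,
         1.00000000e+00]])}
top {'fx': 519.2882593661957, 'fy': 519.2882593661957, 'cx': 277.81363782069053, 'cy': 213.91120828585895, 'world_to_cam': array([[-2.11644998e-02, -9.99772086e-01,  2.80014488e-03,
         3.74007368e+01],
       [-9.95087006e-01,  2.07942154e-02, -9.67959266e-02,
         5.35876352e+02],
       [ 9.67156386e-02, -4.83502515e-03, -9.95300310e-01,
         1.55924731e+03],
       [ 0.00000000e+00,  0.00000000e+00,  0.00000000e+00,
         1.00000000e+00]])}
```

View pics/side0.png

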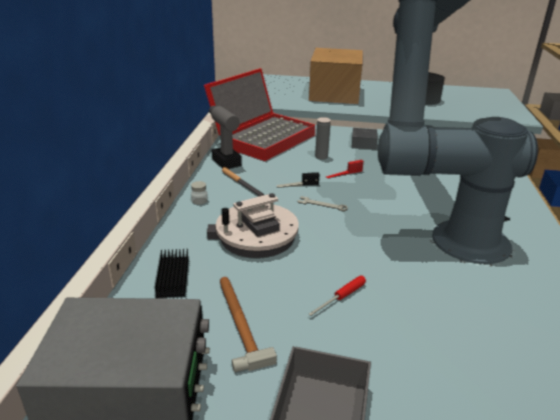

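View pics/top0.png

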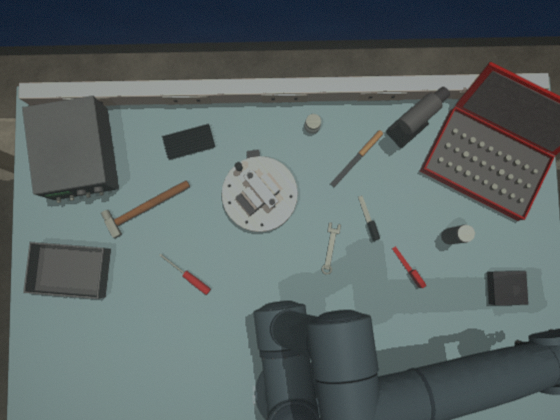

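The side view shows the table at about (257,227), with the black knob at (225,216). The gauge is at about (310,180) with its blade to the left. The top view shows the table at (260,194), the knob at (238,167), and the gauge grip at (374,230) with its tip at (361,197). I'll zoom in on each.

```bash
cat > h.py <<'E'
import numpy as np, cv2
from plant import robot
def cal(n):
    c=robot.get_calibration(n); return c['fx'],c['fy'],c['cx'],c['cy'],np.array(c['world_to_cam'])
def ray(n,u,v):
    fx,fy,cx,cy,T=cal(n); R=T[:3,:3]; o=-R.T@T[:3,3]
    d=R.T@np.array([(u-cx)/fx,(v-cy)/fy,1]); return o,d/np.linalg.norm(d)
def onz(n,u,v,z):
    o,d=ray(n,u,v); return o+d*(z-o[2])/d[2]
def tri(p,q):  # side px, top px
    o1,d1=ray('side',*p); o2,d2=ray('top',*q)
    s=np.linalg.lstsq(np.c_[d1,-d2],o2-o1,rcond=None)[0]
    a,b=o1+s[0]*d1,o2+s[1]*d2; return (a+b)/2,np.linalg.norm(a-b)
def proj(n,P):
    fx,fy,cx,cy,T=cal(n); p=T[:3,:3]@np.array(P)+T[:3,3]; return np.array([fx*p[0]/p[2]+cx,fy*p[1]/p[2]+cy])
def crop(im,u0,v0,w,h,s):
    return cv2.resize(im[v0:v0+h,u0:u0+w],None,fx=s,fy=s,interpolation=cv2.INTER_CUBIC)
E
python3 - <<'E'
import cv2,numpy as np
from h import crop
s=cv2.imread('pics/side0.png');t=cv2.imread('pics/top0.png')
cv2.imwrite('pics/c1.png',np.vstack([np.hstack([crop(s,205,180,100,75,4),crop(t,210,145,100,75,4)]),np.hstack([crop(s,265,150,100,75,4),crop(t,340,185,100,75,4)])]))
E
```

```text
(no output)
```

View pics/c1.png

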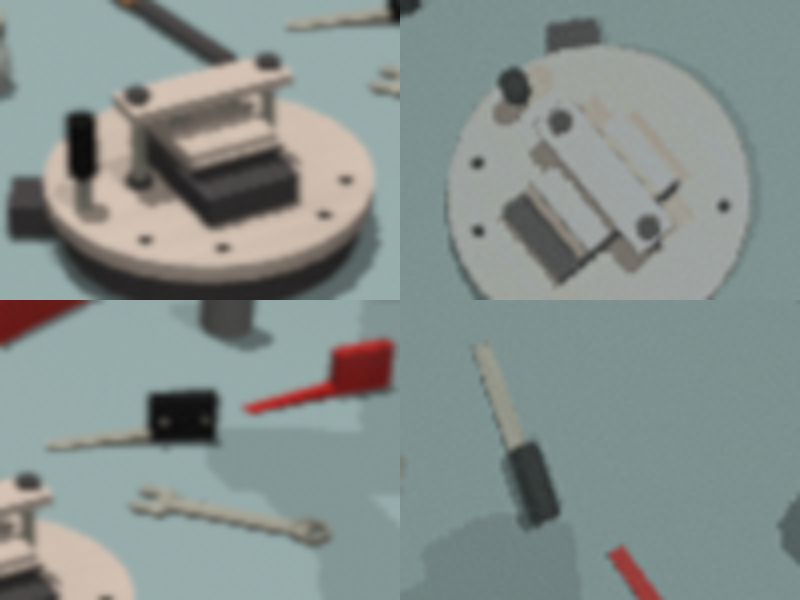

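Run:
```python
from h import *
s=cv2.imread('pics/side0.png');t=cv2.imread('pics/top0.png')
# disc masks: low saturation, bright
for n,im,(u0,v0,w,h) in(('side',s,(200,190,110,75)),('top',t,(210,145,100,100))):
    hsv=cv2.cvtColor(im,cv2.COLOR_BGR2HSV); b,g,r=[im[:,:,i].astype(int) for i in range(3)]
    m=((r-b>-6)&(r>110)).astype(np.uint8); k=np.zeros_like(m);k[v0:v0+h,u0:u0+w]=m[v0:v0+h,u0:u0+w]
    cs,_=cv2.findContours(k,cv2.RETR_EXTERNAL,cv2.CHAIN_APPROX_NONE); c=max(cs,key=cv2.contourArea)
    print(n,cv2.fitEllipse(cv2.convexHull(c)),cv2.boundingRect(c))
    dark=(im.max(2)<70).astype(np.uint8)
    nb,l,st,ce=cv2.connectedComponentsWithStats(dark)
    for i in range(1,nb):
        if 15<st[i,4]<500 and 200<ce[i,0]<400 and 140<ce[i,1]<250: print('  dark',st[i],ce[i])
```

```text
side ((257.8561706542969, 222.23980712890625), (54.45625305175781, 83.80271911621094), 85.32406616210938) (215, 194, 84, 56)
  dark [302 173  17  13 198] [310.2979798 178.9040404]
  dark [238 181  22  14  49] [248.55102041 187.65306122]
  dark [222 208   7  18  99] [225.06060606 216.18181818]
  dark [241 213  38  23 366] [260.22404372 225.42622951]
top ((259.3415832519531, 193.5905303955078), (74.99980926513672, 75.65119171142578), 47.1429443359375) (222, 156, 75, 76)
  dark [235 163   7   8  41] [238.29268293 166.41463415]
  dark [367 221  12  20 135] [372.88888889 230.53333333]
```

Run:
```python
from h import *
C=onz('top',259.34,193.6,46); print('C',C,'side',proj('side',C), tri((257,222.2),(259.34,193.6)))
# knob: top-view top centre, side-view top centre
# side crop: knob u 205+82/4, top 180+114/4 ; middle top face
kt=tri((205+82/4,180+117/4),(210+(516-400)/4,145+80/4)); print('knob top',kt)
k=onz('top',238.5,165.5,115); print(k)
v=k-C; print('r',np.hypot(*v[:2]),'ang',np.degrees(np.arctan2(v[1],v[0])))
# gauge grip top corners / tip
print('gauge ctr',tri((310.3,178.9),(372.9,230.5)))
tip=tri((265+48/4,150+(446-300)/4),(340+(482-400)/4,185+(346-300)/4)); print('tip',tip)
print('tip z1',onz('top',360.5,196.5,1),onz('side',277,186.5,1))
# grip ends in top at z 44: 
a=onz('top',340+(522-400)/4,185+(446-300)/4,44);b=onz('top',340+(545-400)/4,185+(522-300)/4,44);print(a,b,np.linalg.norm(a-b),(a+b)/2)
```

```text
C [597.48089683  80.7857403   46.        ] side [257.94805205 221.87266964] (array([598.89781208,  80.9539953 ,  44.64697589]), np.float64(2.450920835386956))
knob top (array([673.82975336, 136.60331409, 110.71042636]), np.float64(0.08590159325335034))
[671.59471368 137.78740877 115.        ]
r 93.49892007676009 ang 37.56424006236181
gauge ctr (array([ 481.15917309, -263.46262791,   19.33715882]), np.float64(1.9871014813061294))
tip (array([ 589.86322902, -233.33049195,   -4.71755858]), np.float64(2.2029011534241794))
tip z1 [ 588.02603741 -232.45005208    1.        ] [ 589.44529795 -222.69308342    1.        ]
[ 505.96921511 -252.68391434   44.        ] [ 448.37077615 -267.76192339   44.        ] 59.53928558054459 [ 477.16999563 -260.22291887   44.        ]
```

```bash
cat >> h.py <<'E'
from scipy.spatial.transform import Rotation as Rn
def Rm(): return Rn.from_quat(robot.sense()['tool_rot']).as_matrix()
def plan(P,yawx=None):
    "tool shift (m) to world point P mm; turn about tool y so that tool x heads yawx deg (mod 180)"
    s=robot.sense();R=Rn.from_quat(s['tool_rot']).as_matrix()
    cur=np.degrees(np.arctan2(R[1,0],R[0,0])); 
    print('t',round(s['time_s'],2),'pos',s['tool_pos'].round(1),'xyaw',cur.round(2),'tilt',R[2].round(3),'q6',s['qpos'][5].round(2),'F',s['ft_force'].round(1),'gap',round(s['finger_gap'],3))
    if P is not None: print('shift m (before turn)',(R.T@(np.array(P)-s['tool_pos'])/1000).round(4))
    if yawx is not None:
        d=(yawx-cur+90)%180-90; print('yaw diff',d,'turn about tool y',d*np.sign(R[2,1]))
E
python3 - <<'E'
from h import *
print(Rm().round(3)); plan([650,100,200],14)
C=np.array([598,80.8]);
for a in(5,10,15,37.6,70,80,97.6): print(a,C+98*np.array([np.cos(np.radians(a)),np.sin(np.radians(a))]))
E
```

```text
[[ 0.278 -0.     0.961]
 [-0.961  0.002  0.278]
 [-0.002 -1.     0.   ]]
t 0.1 pos [ 180.7 -623.8  198.2] xyaw -73.85 tilt [-0.002 -1.     0.   ] q6 -0.17 F [-0.  -0.6 -1. ] gap 0.997
shift m (before turn) [-5.647e-01 -6.000e-04  6.521e-01]
yaw diff 87.85344920470408 turn about tool y -87.85344920470408
5 [695.62708041  89.34126279]
10 [694.5111598   97.81752141]
15 [692.66073098 106.16426642]
37.6 [675.64438505 140.59422606]
70 [631.51797405 172.88987684]
80 [615.01752141 177.3111598 ]
97.6 [585.03887375 177.93912294]
```

Request:
{"op": "carry_out", "data": {"rows": [[-0.015, 0, 0.019, 0, 0, 0, -1], [-0.0304, 0, 0.0386, 0, 0, 0, -1], [-0.0304, 0, 0.0386, 0, 0, 0, -1], [-0.0304, 0, 0.0386, 0, 0, 0, -1], [-0.0304, 0, 0.0386, 0, 0, 0, -1], [-0.0304, 0, 0.0386, 0, 0, 0, -1], [-0.0304, 0, 0.0386, 0, 0, 0, -1], [-0.0304, 0, 0.0386, 0, 0, 0, -1], [-0.0304, 0, 0.0386, 0, 0, 0, -1], [-0.0304, 0, 0.0386, 0, 0, 0, -1], [-0.0304, 0, 0.0386, 0, 0, 0, -1], [-0.0304, 0, 0.0386, 0, 0, 0, -1], [-0.0304, 0, 0.0386, 0, 0, 0, -1], [-0.0304, 0, 0.0386, 0, 0, 0, -1], [-0.0304, 0, 0.0386, 0, 0, 0, -1], [-0.0304, 0, 0.0386, 0, 0, 0, -1], [-0.0304, 0, 0.0386, 0, 0, 0, -1], [-0.0304, 0, 0.0386, 0, 0, 0, -1], [-0.0154, 0, 0.0196, 0, 0, 0, -1], [0, 0, 0, 0, 0, 0, -1]]}}

```text
time_s: 2.6
tool_pos: [696.0, 95.9, 198.2]
tool_rot: [0.566, -0.425, 0.424, -0.565]
ft_force: [-0.3, -1.2, -0.0]
finger_gap: 0.0
```

Run:
```python
from h import *
plan([696,94.6,82],-74)
s=robot.read_camera('side')[:,:,::-1];t=robot.read_camera('top')[:,:,::-1]
cv2.imwrite('pics/a1.png',np.hstack([crop(s,170,100,200,170,2),crop(t,180,90,200,170,2)]))
```

```text
t 2.6 pos [696.   95.9 198.2] xyaw -73.72 tilt [-0.    -1.    -0.001] q6 1.26 F [-0.3 -1.2 -0. ] gap 0.0
shift m (before turn) [ 0.0013  0.1162 -0.0002]
yaw diff -0.27859303306419747 turn about tool y 0.27859303306419747
```

View pics/a1.png

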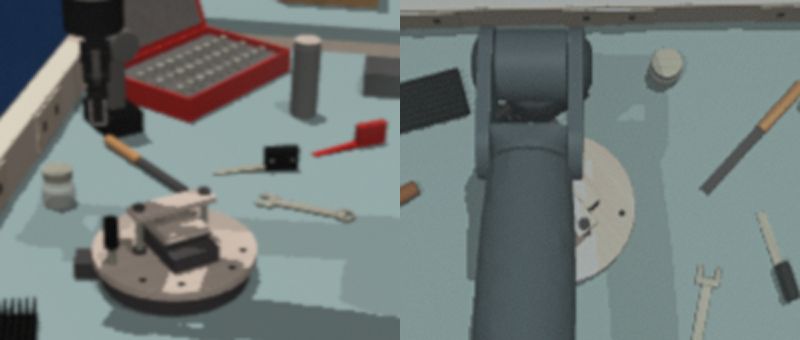

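Request:
{"op": "carry_out", "data": {"rows": [[0, 0.02, 0, 0, 0, 0, -1], [0, 0.03, 0, 0, 0, 0, -1], [0, 0.03, 0, 0, 0, 0, -1], [0, 0.025, 0, 0, 0, 0, -1], [0, 0.012, 0, 0, 0, 0, -1], [0, 0, 0, 0, 0, 0, -1], [-0.0085, 0, 0.0007, 0, -5, 0, -1], [-0.0085, 0, 0.0007, 0, -5, 0, -1], [-0.0085, 0, 0.0007, 0, -5, 0, -1], [-0.0085, 0, 0.0007, 0, -5, 0, -1], [-0.0085, 0, 0.0007, 0, -5, 0, -1]]}}

```text
time_s: 4.08
tool_pos: [681.5, 133.9, 84.0]
tool_rot: [-0.644, 0.291, -0.293, 0.645]
ft_force: [-0.6, -0.3, 0.4]
finger_gap: 0.001
```

Run:
```python
from h import *
plan(None)
s=robot.read_camera('side')[:,:,::-1]
cv2.imwrite('pics/a2.png',crop(s,180,130,150,130,4))
```

```text
t 4.08 pos [681.5 133.9  84. ] xyaw -48.7 tilt [ 0.002 -1.     0.002] q6 0.88 F [-0.6 -0.3  0.4] gap 0.001
```

View pics/a2.png

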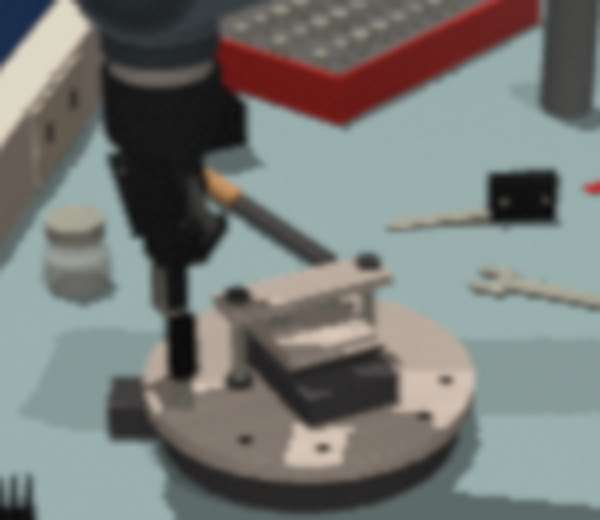

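Run:
```python
from h import *
for P in([681.5,133.9,84],[681.5,133.9,103],[674,137.6,115],[674,137.6,70]): print(P,proj('side',P))
C=np.array([598,80.8])
for a in(37.6,45,50,55,60):
  print(a,proj('side',[*(C+95*np.array([np.cos(np.radians(a)),np.sin(np.radians(a))])),115]))
s=cv2.imread('pics/a2.png')
```

```text
[681.5, 133.9, 84] [223.25562444 217.12509233]
[681.5, 133.9, 103] [222.99857927 210.98799735]
[674, 137.6, 115] [225.27437045 208.02051984]
[674, 137.6, 70] [225.8435673  222.57425987]
37.6 [225.43986312 208.26538776]
45 [227.61940565 210.29872902]
50 [229.40754021 211.59062708]
55 [231.43641248 212.80244054]
60 [233.691262   213.92266219]
```

Run:
```python
from h import *
print(proj('side',[696,95.9,198.2]),proj('side',[681.5,133.9,114]))
s=robot.read_camera('side')[:,:,::-1]
a=cv2.imread('pics/a1.png')[:,:400]
cv2.imwrite('pics/a3.png',np.hstack([crop(s,200,180,45,60,9),cv2.resize(a[0:150,40:150],None,fx=3.6,fy=3.6)]))
```

```text
[219.84665621 171.96275788] [222.84807228 207.39456025]
```

View pics/a3.png

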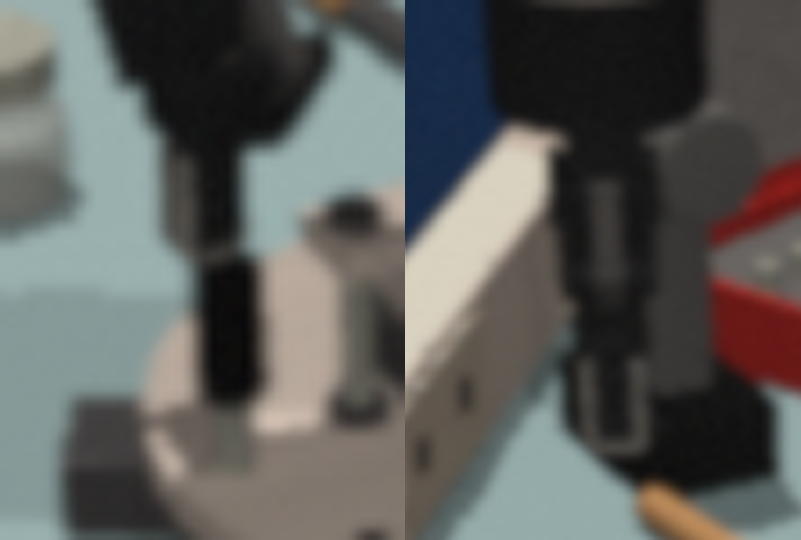

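The fingertips show at about (223,208), but the reported TCP should project to (223,217). The knob at (225,216) hasn't moved and the force is near zero, so the visible tips look about 30 mm higher than reported. I'll back off and go down to a reading of z≈55, which still clears the disc if the reading is right, then look again.

Request:
{"op": "carry_out", "data": {"rows": [[0.0084, -0.012, -0.0014, 0, 5, 0, -1], [0.0084, 0, -0.0014, 0, 5, 0, -1], [0.0084, 0, -0.0014, 0, 5, 0, -1], [0.0084, 0, -0.0014, 0, 5, 0, -1], [0.0084, 0, -0.0014, 0, 5, 0, -1], [0, 0.012, 0, 0, 0, 0, -1], [0, 0.01, 0, 0, 0, 0, -1], [0, 0.01, 0, 0, 0, 0, -1], [0, 0.006, 0, 0, 0, 0, -1], [0, 0, 0, 0, 0, 0, -1]]}}

```text
time_s: 5.42
tool_pos: [695.6, 94.7, 55.3]
tool_rot: [0.566, -0.425, 0.424, -0.565]
ft_force: [-0.3, -0.2, -1.4]
finger_gap: 0.002
```

Run:
```python
from h import *
plan(None); p=robot.sense()['tool_pos']; print(proj('side',p))
s=robot.read_camera('side')[:,:,::-1]
cv2.imwrite('pics/a4.png',crop(s,190,150,80,90,6))
```

```text
t 5.42 pos [695.6  94.7  55.3] xyaw -73.84 tilt [-0.    -1.    -0.001] q6 1.26 F [-0.3 -0.2 -1.4] gap 0.002
[222.11247875 218.28559703]
```

View pics/a4.png

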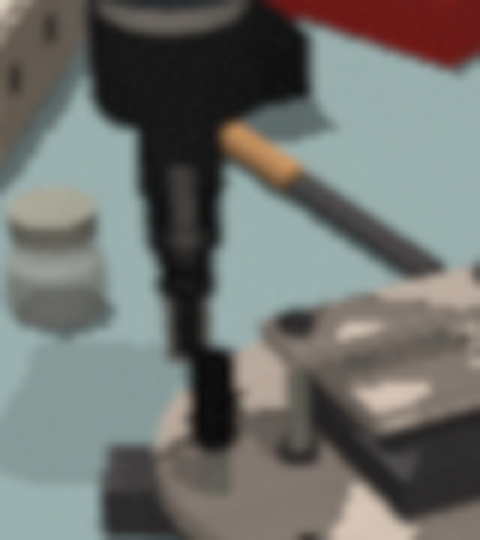

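Tips at (221,209) against an expected (222,218), so the same offset of about 28 mm in height. At this reading the real tips are around z≈83, which is the height I want for pushing. I'll push along the arc and watch the force.

Request:
{"op": "carry_out", "data": {"rows": [[-0.0085, 0, 0.0007, 0, -5, 0, -1], [-0.0085, 0, 0.0007, 0, -5, 0, -1], [-0.0085, 0, 0.0007, 0, -5, 0, -1], [-0.0085, 0, 0.0007, 0, -5, 0, -1], [0, 0, 0, 0, 0, 0, -1]]}}

```text
time_s: 6.1
tool_pos: [686.0, 126.5, 57.0]
tool_rot: [-0.63, 0.319, -0.321, 0.631]
ft_force: [2.5, -1.9, -1.3]
finger_gap: 0.001
```

Run:
```python
from h import *
plan(None); p=robot.sense()['tool_pos']; print(proj('side',p))
s=robot.read_camera('side')[:,:,::-1]
cv2.imwrite('pics/a5.png',crop(s,190,150,110,100,6))
```

```text
t 6.1 pos [686.  126.5  57. ] xyaw -53.87 tilt [ 0.002 -1.     0.002] q6 0.96 F [ 2.5 -1.9 -1.3] gap 0.001
[222.6392802 224.0958031]
```

View pics/a5.png

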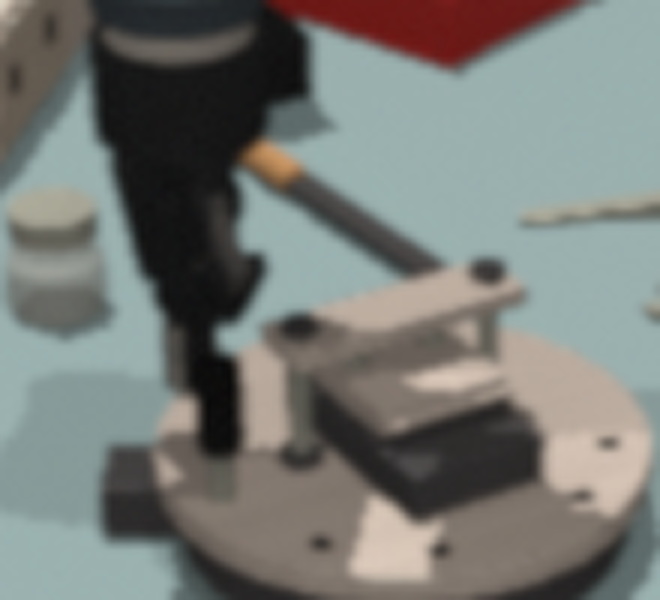

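Request:
{"op": "carry_out", "data": {"rows": [[-0.0085, 0, 0.0007, 0, -5, 0, -1], [-0.0085, 0, 0.0007, 0, -5, 0, -1], [-0.0085, 0, 0.0007, 0, -5, 0, -1], [-0.0085, 0, 0.0007, 0, -5, 0, -1]]}}

```text
time_s: 6.65
tool_pos: [666.0, 153.0, 57.3]
tool_rot: [-0.676, 0.204, -0.207, 0.677]
ft_force: [7.0, -0.6, -2.0]
finger_gap: 0.003
```

Run:
```python
from h import *
plan(None); p=robot.sense()['tool_pos']; print(proj('side',p))
s=robot.read_camera('side')[:,:,::-1]
cv2.imwrite('pics/a6.png',crop(s,190,150,110,100,6))
```

```text
t 6.65 pos [666.  153.   57.3] xyaw -33.81 tilt [ 0.004 -1.     0.003] q6 0.65 F [ 7.  -0.6 -2. ] gap 0.003
[227.55514086 229.93037954]
```

View pics/a6.png

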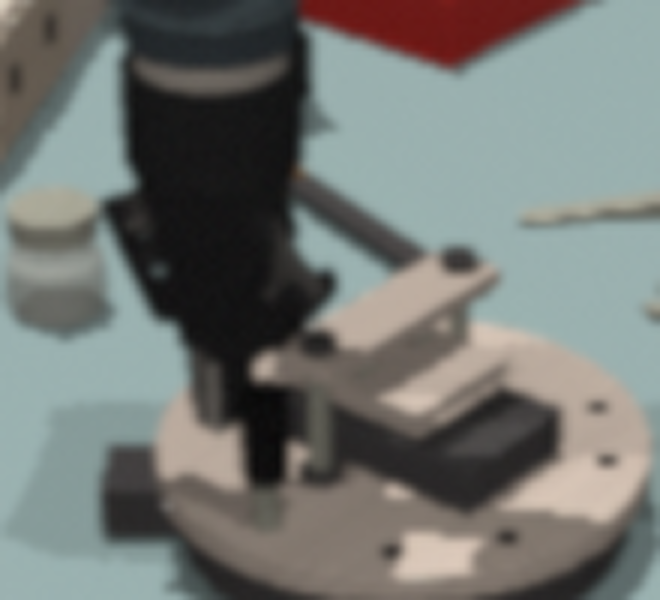

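The table is turning: the knob is now at (234,220) and the force is 7 N. I'll continue.

Request:
{"op": "carry_out", "data": {"rows": [[-0.0085, 0, 0.0007, 0, -5, 0, -1], [-0.0085, 0, 0.0007, 0, -5, 0, -1], [-0.0085, 0, 0.0007, 0, -5, 0, -1], [-0.0085, 0, 0.0007, 0, -5, 0, -1], [0, 0, 0, 0, 0, 0, -1]]}}

```text
time_s: 7.32
tool_pos: [634.2, 170.9, 56.3]
tool_rot: [-0.702, 0.086, -0.086, 0.702]
ft_force: [0.2, 0.3, -0.4]
finger_gap: -0.002
```

Run:
```python
from h import *
plan(None); p=robot.sense()['tool_pos']; print(proj('side',p))
s=robot.read_camera('side')[:,:,::-1]
cv2.imwrite('pics/a7.png',crop(s,190,150,110,100,6))
```

```text
t 7.33 pos [634.2 170.9  56.3] xyaw -13.98 tilt [-0.001 -1.     0.   ] q6 0.33 F [ 0.2  0.3 -0.4] gap -0.002
[237.80035024 235.05977716]
```

View pics/a7.png

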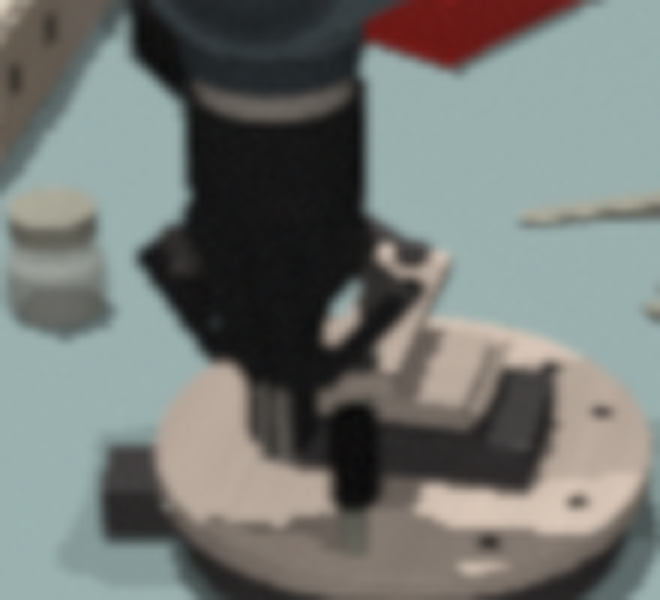

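The table has snapped over, and the knob is now at (249,225), clear of the fingers. I'll lift off and go to above the gauge, opening the gripper on the way.

Request:
{"op": "carry_out", "data": {"rows": [[0, -0.04, 0, 0, 0, 0, -1], [0, -0.055, 0, 0, 0, 0, -1], [0, -0.05, 0, 0, 10.2, 0, 0], [0, 0, 0, 0, 10.3, 0, 1], [0, 0, 0, 0, 10.3, 0, 1], [0, 0, 0, 0, 10.3, 0, 1], [0, 0, 0, 0, 10.3, 0, 1], [0, 0, 0, 0, 10.3, 0, 1], [0.042, 0, -0.0287, 0, 0, 0, 1], [0.042, 0, -0.0287, 0, 0, 0, 1], [0.042, 0, -0.0287, 0, 0, 0, 1], [0.042, 0, -0.0287, 0, 0, 0, 1], [0.042, 0, -0.0287, 0, 0, 0, 1], [0.042, 0, -0.0287, 0, 0, 0, 1], [0.042, 0, -0.0287, 0, 0, 0, 1], [0.042, 0, -0.0287, 0, 0, 0, 1], [0.042, 0, -0.0287, 0, 0, 0, 1], [0, 0, 0, 0, 0, 0, 1]]}}

```text
time_s: 9.62
tool_pos: [477.8, -262.8, 201.4]
tool_rot: [0.557, -0.435, 0.435, -0.557]
ft_force: [0.7, -0.1, -0.0]
finger_gap: 1.0
```

Run:
```python
from h import *
plan([477.2,-260.2,100],-75.7); p=robot.sense()['tool_pos']; print(proj('side',p),proj('side',p-[0,0,-13]))
s=robot.read_camera('side')[:,:,::-1];t=robot.read_camera('top')[:,:,::-1]
cv2.imwrite('pics/side_b1.png',s);cv2.imwrite('pics/top_b1.png',t)
cv2.imwrite('pics/b1.png',np.hstack([crop(s,200,90,140,170,3),crop(t,200,120,120,170,3)]))
```

```text
t 9.62 pos [ 477.8 -262.8  201.4] xyaw -75.96 tilt [ 0. -1. -0.] q6 0.62 F [ 0.7 -0.1 -0. ] gap 1.0
shift m (before turn) [-0.0027  0.1014  0.    ]
yaw diff 0.26314483232101793 turn about tool y -0.26314483232101793
[314.54393148 128.21821054] [314.77009374 124.36221095]
```

View pics/b1.png

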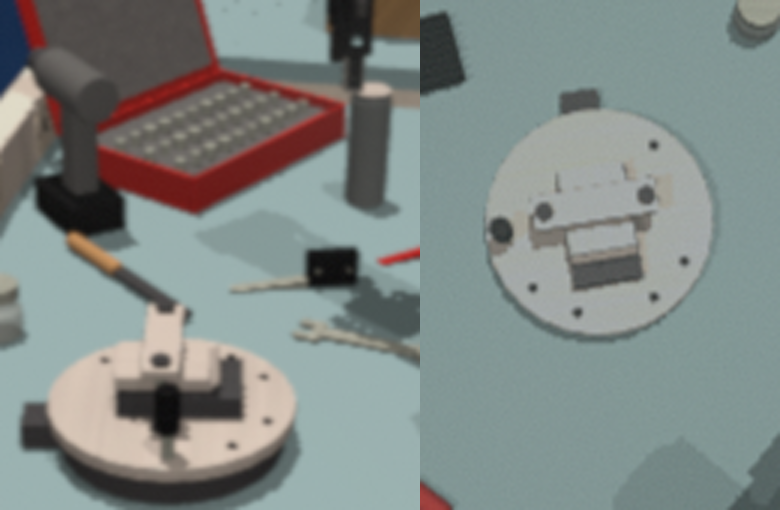

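The table is now at the wanted detent, with its mouth facing the robot. Next I'll check the finger height here.

Run:
```python
from h import *
s=cv2.imread('pics/side_b1.png')
cv2.imwrite('pics/b2.png',crop(s,260,40,110,160,5)[:,:])
```

```text
(no output)
```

View pics/b2.png

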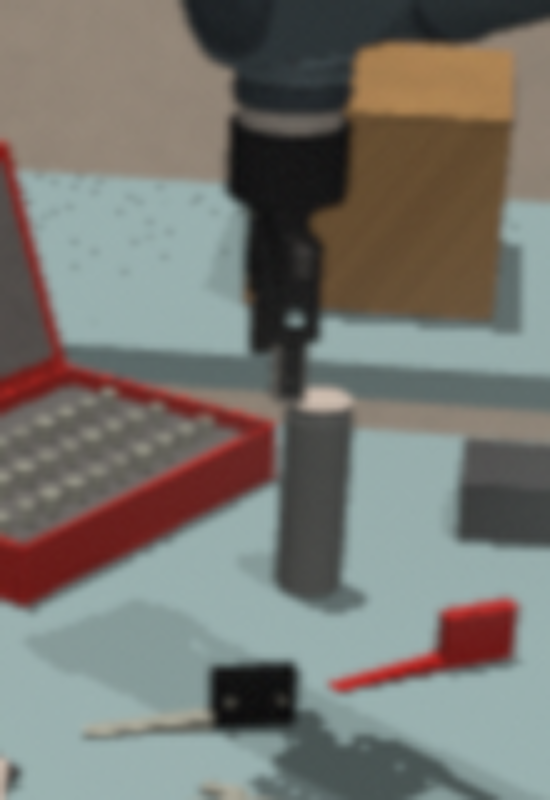

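Run:
```python
from h import *
p=np.array([477.8,-262.8,201.4]);x=Rm()[:,0]
for k in(-42,42):
  for dz in(0,13,28,41): print(k,dz,proj('side',p+x*k+[0,0,dz]))
print(proj('side',p+[0,0,73]),proj('side',p+[0,0,100]),proj('side',p+[0,0,170]))
```

```text
-42 0 [316.75449122 133.08404719]
-42 13 [316.99523669 129.15714885]
-42 28 [317.27553096 124.58515378]
-42 41 [317.52065782 120.58678884]
42 0 [312.44543447 123.57127503]
42 13 [312.65811278 119.78395941]
42 28 [312.90562837 115.37627122]
42 41 [313.12200038 111.52317939]
[315.84483265 106.14995539] [316.33906615  97.72439383] [317.66144331  75.18085888]
```

Request:
{"op": "carry_out", "data": {"rows": [[-0.0027, 0.02, 0, 0, 0, 0, 1], [0, 0.04, 0, 0, 0, 0, 1], [0, 0.04, 0, 0, 0, 0, 1], [0, 0.035, 0, 0, 0, 0, 1], [0, 0.02, 0, 0, 0, 0, 1], [0, 0, 0, 0, 0, 0, 1]]}}

```text
time_s: 10.48
tool_pos: [477.5, -255.0, 44.5]
tool_rot: [-0.559, 0.434, -0.431, 0.559]
ft_force: [0.9, -0.2, 0.3]
finger_gap: 0.998
```

Run:
```python
from h import *
plan([477.2,-260.2,0],-75.7); p=robot.sense()['tool_pos']; x=Rm()[:,0]
for k in(-42,42):
  for dz in(0,13,28,41): print(k,dz,proj('side',p+x*k+[0,0,dz]).round(1))
s=robot.read_camera('side')[:,:,::-1];t=robot.read_camera('top')[:,:,::-1]
cv2.imwrite('pics/b3.png',np.hstack([crop(s,270,110,80,100,5),crop(t,330,170,80,100,5)]))
```

```text
t 10.47 pos [ 477.5 -255.    44.5] xyaw -75.48 tilt [-0.004 -1.    -0.002] q6 0.62 F [ 0.9 -0.2  0.3] gap 0.998
shift m (before turn) [ 0.0052  0.0445 -0.0015]
yaw diff -0.21630994261062142 turn about tool y 0.21630994261062142
-42 0 [313.9 179.1]
-42 13 [314.2 175.5]
-42 28 [314.4 171.3]
-42 41 [314.6 167.7]
42 0 [309.8 168. ]
42 13 [310.  164.6]
42 28 [310.3 160.6]
42 41 [310.5 157. ]
```

View pics/b3.png

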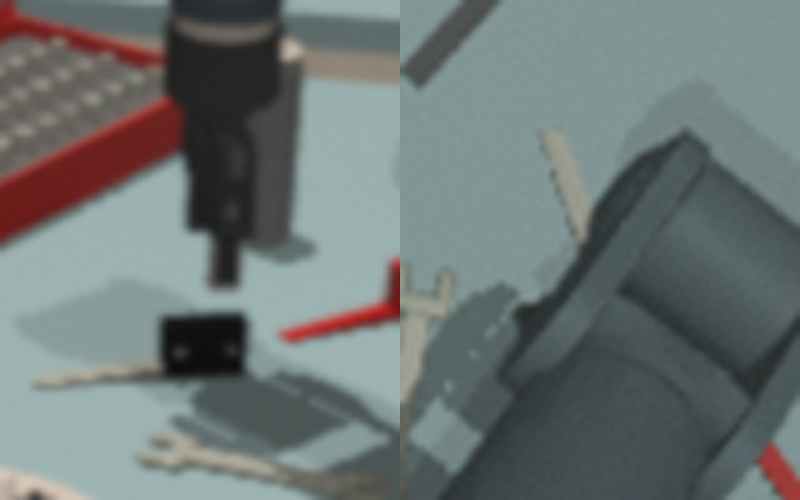

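Request:
{"op": "carry_out", "data": {"rows": [[0.005, 0.01, -0.0015, 0, 0, 0, 1], [0, 0.015, 0, 0, 0, 0, 1], [0, 0.015, 0, 0, 0, 0, 1], [0, 0.01, 0, 0, 0, 0, 1], [0, 0, 0, 0, 0, 0, 1]]}}

```text
time_s: 11.2
tool_pos: [477.2, -261.8, -5.1]
tool_rot: [-0.559, 0.434, -0.432, 0.559]
ft_force: [0.5, -0.1, -0.2]
finger_gap: 0.998
```

Run:
```python
from h import *
plan([477.2,-260.2,-20],-75.7); p=robot.sense()['tool_pos']; x=Rm()[:,0]
for dz in(0,13,28,41): print(dz,proj('side',p-x*42+[0,0,dz]).round(1))
s=robot.read_camera('side')[:,:,::-1]
cv2.imwrite('pics/b4.png',crop(s,270,110,100,100,6))
```

```text
t 11.2 pos [ 477.2 -261.8   -5.1] xyaw -75.56 tilt [-0.002 -1.    -0.001] q6 0.61 F [ 0.5 -0.1 -0.2] gap 0.998
shift m (before turn) [-0.0015  0.0149  0.0004]
yaw diff -0.1427110472992723 turn about tool y 0.1427110472992723
0 [313.4 191.5]
13 [313.6 188. ]
28 [313.8 184. ]
41 [314.1 180.5]
```

View pics/b4.png

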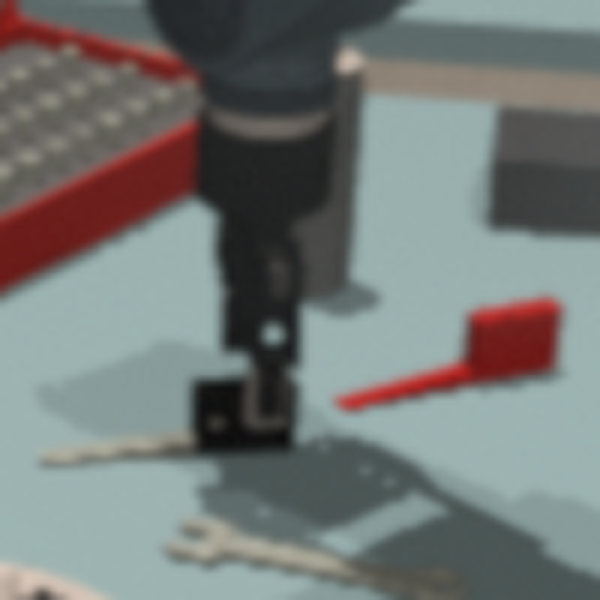

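A TCP reading of -5 with no contact confirms the offset of about 28 mm. The near finger's bottom at (314.7,181) puts the real tips at about 35 mm. I'll go down another 17 mm and close.

Request:
{"op": "carry_out", "data": {"rows": [[-0.001, 0.01, 0, 0, 0, 0, 1], [0, 0.007, 0, 0, 0, 0, 1], [0, 0, 0, 0, 0, 0, 1], [0, 0, 0, 0, 0, 0, -1], [0, 0, 0, 0, 0, 0, -1], [0, 0, 0, 0, 0, 0, -1], [0, 0, 0, 0, 0, 0, -1], [0, 0, 0, 0, 0, 0, -1], [0, 0, 0, 0, 0, 0, -1]]}}

```text
time_s: 12.38
tool_pos: [478.0, -261.7, -20.5]
tool_rot: [0.559, -0.433, 0.433, -0.559]
ft_force: [-0.9, 0.0, 3.3]
finger_gap: 0.198
```

Run:
```python
from h import *
plan([477.2,-260.2,-20],-75.7)
s=robot.read_camera('side')[:,:,::-1]
cv2.imwrite('pics/b5.png',crop(s,270,110,100,100,6))
```

```text
t 12.38 pos [ 478.  -261.7  -20.5] xyaw -75.55 tilt [ 0.001 -1.     0.   ] q6 0.61 F [-0.9  0.   3.3] gap 0.198
shift m (before turn) [-0.0017 -0.0005 -0.0004]
yaw diff -0.15005030151904464 turn about tool y 0.15005030151904464
```

View pics/b5.png

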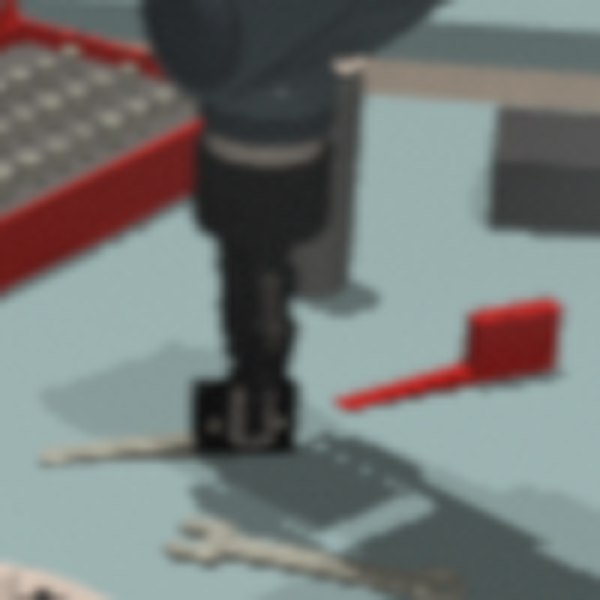

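The gauge is gripped at a gap of 0.198, about 17 mm. I'll lift it, then measure the table from the pictures taken after the turn.

Request:
{"op": "carry_out", "data": {"rows": [[0, -0.01, 0, 0, 0, 0, -1], [0, -0.03, 0, 0, 0, 0, -1], [0, -0.035, 0, 0, 0, 0, -1], [0, -0.03, 0, 0, 0, 0, -1], [0, -0.01, 0, 0, 0, 0, -1], [0, 0, 0, 0, 0, 0, -1]]}}

```text
time_s: 13.18
tool_pos: [477.7, -261.4, 94.3]
tool_rot: [-0.559, 0.433, -0.433, 0.559]
ft_force: [-0.2, 0.9, -1.9]
finger_gap: 0.2
```

Run:
```python
from h import *
plan(None)
s=robot.read_camera('side')[:,:,::-1]
cv2.imwrite('pics/side_c1.png',s)
t=cv2.imread('pics/top_b1.png');s1=cv2.imread('pics/side_b1.png')
b,g,r=[t[:,:,i].astype(int) for i in range(3)]
m=((r-b>-6)&(r>110)).astype(np.uint8); k=np.zeros_like(m);k[140:250,210:310]=m[140:250,210:310]
cs,_=cv2.findContours(k,cv2.RETR_EXTERNAL,cv2.CHAIN_APPROX_NONE); c=max(cs,key=cv2.contourArea)
print(cv2.fitEllipse(cv2.convexHull(c)))
cv2.imwrite('pics/c2.png',np.vstack([np.hstack([crop(t,220,155,80,60,5),crop(s1,205,185,80,60,5)]),np.hstack([crop(s,270,80,80,60,5)]*2)]))
```

```text
t 13.18 pos [ 477.7 -261.4   94.3] xyaw -75.56 tilt [ 0. -1.  0.] q6 0.61 F [-0.2  0.9 -1.9] gap 0.2
((259.1931457519531, 193.66702270507812), (75.12713623046875, 75.79097747802734), 30.134374618530273)
```

View pics/c2.png

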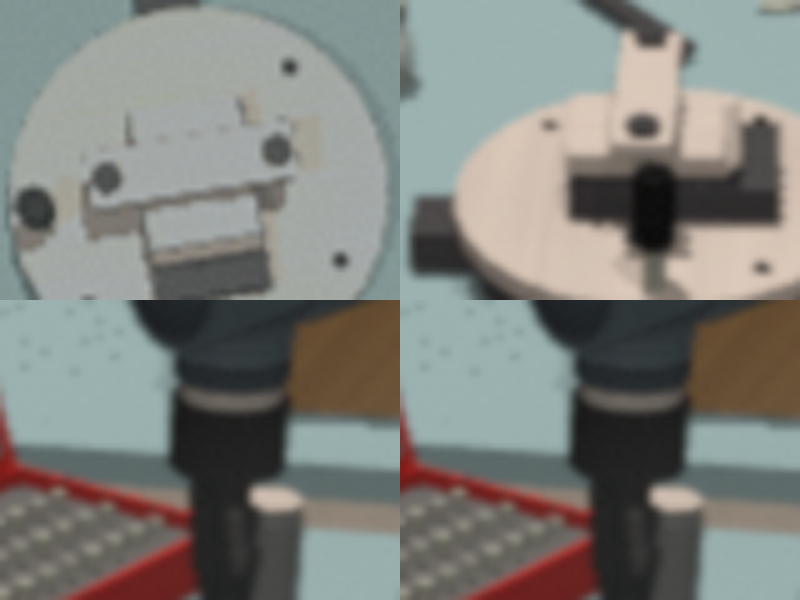

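Run:
```python
from h import *
P=onz('top',220+106/5,155+179/5,124);Q=onz('top',220+277/5,155+150/5,124); d=P-Q;print(P,Q,np.hypot(*d[:2]),np.degrees(np.arctan2(d[1],d[0])),(P+Q)/2)
print('C',onz('top',259.2,193.65,46))
kb=onz('top',220+36/5,155+207/5,115);print('knob',kb)
t=cv2.imread('pics/top_b1.png');s=cv2.imread('pics/side_c1.png')
cv2.imwrite('pics/c3.png',np.hstack([crop(t,225,175,60,60,7),crop(s,250,110,100,110,3.8*1)[:420]]))
```

```text
[595.95311529 130.42064009 124.        ] [610.75456076  31.77642111 124.        ] 99.74850739658578 98.53349940868311 [603.35383802  81.0985306  124.        ]
C [597.33717668  81.21181024  46.        ]
knob [581.76266399 171.67191493 115.        ]Traceback (most recent call last):
  File "<stdin>", line 6, in <module>
    return _nx.concatenate(arrs, 1, dtype=dtype, casting=casting)
           ~~~~~~~~~~~~~~~^^^^^^^^^^^^^^^^^^^^^^^^^^^^^^^^^^^^^^^
ValueError: all the input array dimensions except for the concatenation axis must match exactly, but along dimension 0, the array at index 0 has size 420 and the array at index 1 has size 418
```

Run:
```python
from h import *
t=cv2.imread('pics/top_b1.png');s=cv2.imread('pics/side_c1.png')
cv2.imwrite('pics/c3.png',np.hstack([crop(t,225,175,60,60,7),cv2.resize(s[110:210,250:350],(420,420),interpolation=2)]))
```

```text
(no output)
```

View pics/c3.png

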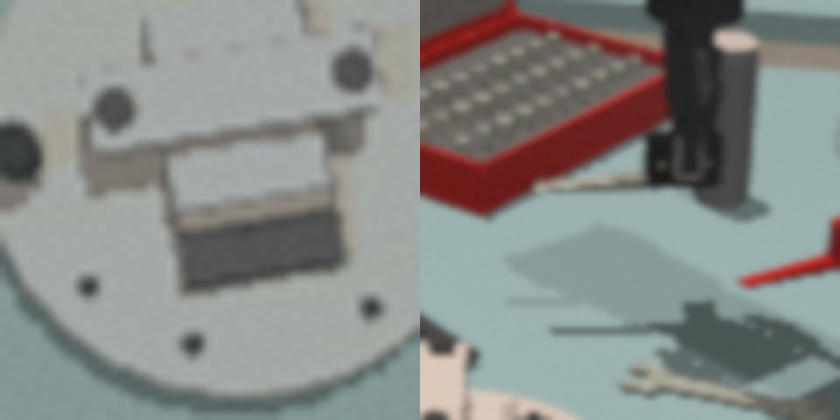

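Run:
```python
from h import *
f=lambda u,v,z:onz('top',225+u/7,175+v/7,z)
A=f(183,286,70);B=f(345,259,70);print('front edge z70',A,B,np.hypot(*(A-B)[:2]),np.degrees(np.arctan2(*(A-B)[1::-1])),(A+B)/2)
# same with bottom z46
A2=f(183,292,46);B2=f(345,266,46);print('bottom',(A2+B2)/2)
L=f(178,228,82);M=f(334,204,82);print('lip',(L+M)/2,np.degrees(np.arctan2(*(L-M)[1::-1])))
o,_=ray('top',0,0);print('cam',o)
C=np.array([597.4,81.0]);h=np.radians(8.6);e=np.array([np.cos(h),np.sin(h)]);n=np.array([-e[1],e[0]])
for X in((A+B)/2,(A2+B2)/2,(L+M)/2): v=X[:2]-C; print(v@e,v@n)
print('mouth est',C-27.5*e)
# gauge tip/grip in hand
print('tip px',250+540/4.2-100,110+188/4.2)
```

```text
front edge z70 [528.11862331 105.545598    70.        ] [538.18080373  36.68702928  70.        ] 69.58986967365524 98.31368846929857 [533.14971352  71.11631364  70.        ]
bottom [532.68501429  71.75250638  46.        ]
lip [555.95233622  73.75593125  82.        ] 97.60960271037924
cam [ 383.23156393   33.78808425 1603.68524796]
-65.0058411740492 -0.1648693057394942
-65.37018220511185 0.533659291532798
-42.06488634842068 -0.9647285649454462
mouth est [570.20919952  76.88777806]
tip px 278.57142857142856 154.76190476190476
```

Run:
```python
from h import *
for z in(112,115,118): print(z,proj('side',[588,-232.2,z]))
tcp=np.array([477.7,-261.4]);h=np.radians(14.44);e=np.array([np.cos(h),np.sin(h)])
for k in(113,115): print(tcp+k*e)
# target: tip 60mm before mouth, heading 8.4
g=np.radians(8.5);eg=np.array([np.cos(g),np.sin(g)]);M=np.array([597.4,81.0])-35*eg
tipL=(np.array([588,-232.2])-tcp); print('tip rel in tool: along',tipL@e,'lat',tipL@np.array([-e[1],e[0]]))
for d in(-60,-45): 
  T=M+d*eg; print(d,'tip',T,'tcp',T-eg*(tipL@e)-np.array([-eg[1],eg[0]])*(tipL@np.array([-e[1],e[0]])))
```

```text
112 [278.48789363 155.01523964]
115 [278.5057348  154.16960656]
118 [278.52360887 153.32241453]
[ 587.13025167 -233.22163916]
[ 589.06707028 -232.72290711]
tip rel in tool: along 114.09703447462205 lat 0.7724791886577389
-60 tip [503.44349298  66.95810594] tcp [390.71389562  49.32949629]
-45 tip [518.27873093  69.17524711] tcp [405.54913357  51.54663746]
```

Request:
{"op": "carry_out", "data": {"rows": [[0, 0, 0, 0, 5.9, 0, -1], [-0.02, 0, -0.005, 0, 0, 0, -1], [-0.04, 0, -0.005, 0, 0, 0, -1], [-0.04, 0, -0.005, 0, 0, 0, -1], [-0.04, 0, -0.005, 0, 0, 0, -1], [-0.04, 0, -0.005, 0, 0, 0, -1], [-0.04, 0, -0.005, 0, 0, 0, -1], [-0.04, 0, -0.005, 0, 0, 0, -1], [-0.04, 0, -0.005, 0, 0, 0, -1], [-0.02, 0, 0, 0, 0, 0, -1], [0, 0, 0, 0, 0, 0, -1]]}}

```text
time_s: 14.6
tool_pos: [389.1, 50.0, 92.7]
tool_rot: [0.537, -0.462, 0.46, -0.536]
ft_force: [0.3, 0.3, -0.9]
finger_gap: 0.2
```

```bash
cat > v.py <<'E'
from h import *
import sys
n=sys.argv[1]
plan([390.7,49.3,52],-81.5)
s=robot.read_camera('side')[:,:,::-1];t=robot.read_camera('top')[:,:,::-1]
cv2.imwrite(f'pics/s_{n}.png',s);cv2.imwrite(f'pics/t_{n}.png',t)
cv2.imwrite(f'pics/v_{n}.png',np.hstack([crop(s,235,165,100,90,4),crop(t,220,165,100,90,4)]))
E
python3 v.py d1
```

```text
t 14.6 pos [389.1  50.   92.7] xyaw -81.31 tilt [-0.001 -1.    -0.003] q6 1.26 F [ 0.3  0.3 -0.9] gap 0.2
shift m (before turn) [0.001  0.0407 0.0016]
yaw diff -0.1941293909212476 turn about tool y 0.1941293909212476
```

View pics/v_d1.png

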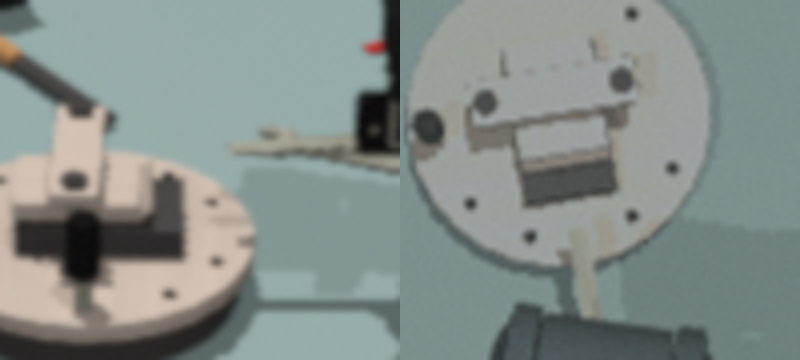

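Run:
```python
from h import *
f=lambda u,v,z:onz('top',220+(u-400)/4,165+v/4,z)
T=f(582,232,115);B=f(591,316,119);print(T,B,np.degrees(np.arctan2(*(T-B)[1::-1])))
t=cv2.imread('pics/t_d1.png');cv2.imwrite('pics/d1z.png',crop(t,250,210,40,40,12))
print(tcp:=robot.sense()['tool_pos'])
g=np.radians(8.7);e=np.array([np.cos(g),np.sin(g)]);print('pred tip',tcp[:2]+114.1*e)
print(proj('side',[*(tcp[:2]+114.1*e),113]))
```

```text
[502.38046338  62.50891935 115.        ] [441.77288756  57.14210717 119.        ] 5.060353231867742
[390.07686481  48.80453013  93.36336781]
pred tip [502.86401729  66.06338972]
[293.21731289 201.3539288 ]
```

View pics/d1z.png

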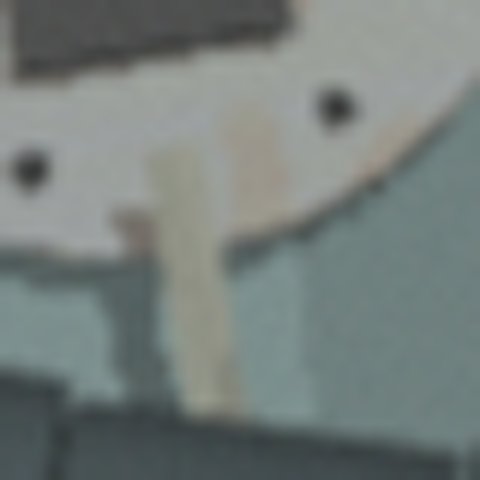

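Run:
```python
from h import *
T=onz('top',264.67,222.1,116);B=onz('top',267.9,242.5,121)
print(T,B,np.degrees(np.arctan2(*(T-B)[1::-1])))
C=np.array([597.4,81.0]);h=np.radians(8.5);e=np.array([np.cos(h),np.sin(h)]);n=np.array([-e[1],e[0]])
v=T[:2]-(C-35*e);print('tip in mouth frame',v@e,v@n)
```

```text
[504.94409803  64.8252312  116.        ] [445.9602408   56.60029108 121.        ] 7.938359300668049
tip in mouth frame -58.831136762435996 -2.331250508542876
```

The tip in the mouth frame is at (-59, -2) mm, heading 7.9° against the mouth's 8.5°. I'll move it over the ledge and lower it.

Request:
{"op": "carry_out", "data": {"rows": [[-0.0015, 0, 0.01, 0, 0, 0, -1], [0, 0, 0.02, 0, 0, 0, -1], [0, 0, 0.012, 0, 0, 0, -1], [0, 0.01, 0, 0, 0, 0, -1], [0, 0.015, 0, 0, 0, 0, -1], [0, 0.01, 0, 0, 0, 0, -1], [0, 0.003, 0, 0, 0, 0, -1], [0, 0, 0, 0, 0, 0, -1]]}}

```text
time_s: 15.7
tool_pos: [431.7, 56.7, 56.0]
tool_rot: [0.536, -0.461, 0.461, -0.536]
ft_force: [0.2, 0.2, -0.4]
finger_gap: 0.204
```

```bash
python3 v.py d2
python3 - <<'E'
from h import *
t=cv2.imread('pics/t_d2.png');s=cv2.imread('pics/s_d2.png');cv2.imwrite('pics/d2z.png',np.hstack([crop(t,240,185,50,60,8),crop(s,230,190,50,60,8)]))
E
```

```text
t 15.7 pos [431.7  56.7  56. ] xyaw -81.46 tilt [-0. -1. -0.] q6 1.29 F [ 0.2  0.2 -0.4] gap 0.204
shift m (before turn) [ 0.0013  0.004  -0.0417]
yaw diff -0.044777867545562344 turn about tool y 0.044777867545562344
```

View pics/d2z.png

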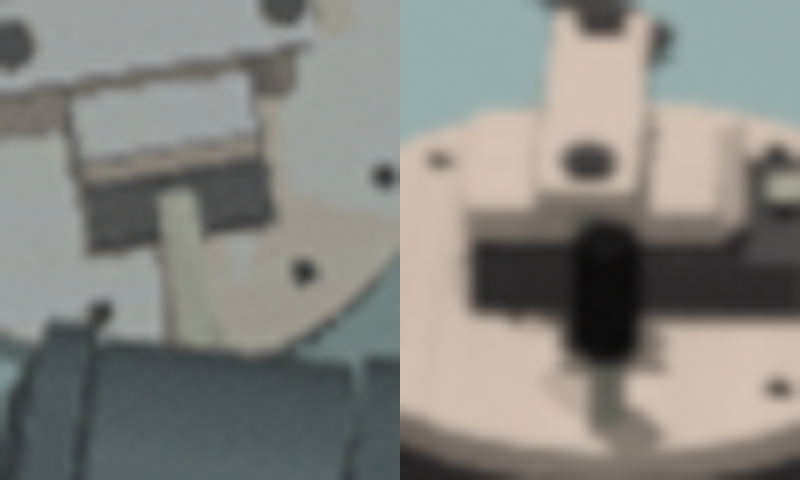

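The tip is over the ledge and centred: in the top view it is at about (262.6,208.8) with the lip just ahead. I'll lower it gently until it touches.

Request:
{"op": "carry_out", "data": {"rows": [[0, 0.0015, 0, 0, 0, 0, -1], [0, 0.0015, 0, 0, 0, 0, -1], [0, 0.001, 0, 0, 0, 0, -1], [0, 0, 0, 0, 0, 0, -1]]}}

```text
time_s: 16.3
tool_pos: [431.8, 56.7, 52.1]
tool_rot: [0.536, -0.461, 0.461, -0.536]
ft_force: [-0.5, 0.0, -1.2]
finger_gap: 0.201
```

Request:
{"op": "carry_out", "data": {"rows": [[0, 0.001, 0, 0, 0, 0, -1], [0, 0, 0, 0, 0, 0, -1]]}}

```text
time_s: 16.55
tool_pos: [431.9, 56.7, 51.1]
tool_rot: [0.536, -0.461, 0.461, -0.536]
ft_force: [0.1, 0.2, -1.3]
finger_gap: 0.199
```

Request:
{"op": "carry_out", "data": {"rows": [[0, 0.001, 0, 0, 0, 0, -1], [0, 0, 0, 0, 0, 0, -1]]}}

```text
time_s: 16.8
tool_pos: [431.8, 56.7, 50.1]
tool_rot: [0.536, -0.461, 0.461, -0.536]
ft_force: [-0.6, -0.3, -1.0]
finger_gap: 0.204
```

Request:
{"op": "carry_out", "data": {"rows": [[0, 0.0005, 0, 0, 0, 0, -1], [0, 0, 0, 0, 0, 0, -1]]}}

```text
time_s: 17.05
tool_pos: [431.9, 56.7, 49.6]
tool_rot: [0.536, -0.461, 0.461, -0.536]
ft_force: [-0.0, 0.8, -1.1]
finger_gap: 0.2
```

Request:
{"op": "carry_out", "data": {"rows": [[0, 0.0005, 0, 0, 0, 0, -1], [0, 0, 0, 0, 0, 0, -1]]}}

```text
time_s: 17.3
tool_pos: [432.0, 56.7, 49.3]
tool_rot: [-0.536, 0.461, -0.461, 0.536]
ft_force: [-0.2, 0.4, 0.4]
finger_gap: 0.198
```

Request:
{"op": "carry_out", "data": {"rows": [[0, 0.0005, 0, 0, 0, 0, -1], [0, 0, 0, 0, 0, 0, -1]]}}

```text
time_s: 17.55
tool_pos: [432.1, 56.7, 49.0]
tool_rot: [-0.536, 0.461, -0.461, 0.536]
ft_force: [-2.2, -1.2, 3.5]
finger_gap: 0.201
```

Contact at a reading of about 49.3. I'll ease up slightly and slide in.

Request:
{"op": "carry_out", "data": {"rows": [[0, -0.0004, 0, 0, 0, 0, -1], [0, 0, 0.004, 0, 0, 0, -1], [0, 0, 0.004, 0, 0, 0, -1], [0, 0, 0.004, 0, 0, 0, -1], [0, 0, 0, 0, 0, 0, -1]]}}

```text
time_s: 18.18
tool_pos: [444.6, 58.6, 49.2]
tool_rot: [-0.536, 0.461, -0.462, 0.536]
ft_force: [1.6, 0.3, 1.2]
finger_gap: 0.206
```

Request:
{"op": "carry_out", "data": {"rows": [[0, 0, 0.003, 0, 0, 0, -1], [0, 0, 0.003, 0, 0, 0, -1], [0, 0, 0, 0, 0, 0, -1]]}}

```text
time_s: 18.55
tool_pos: [450.2, 59.4, 49.2]
tool_rot: [-0.536, 0.461, -0.462, 0.536]
ft_force: [-0.1, -0.7, 2.1]
finger_gap: 0.2
```

Request:
{"op": "carry_out", "data": {"rows": [[0, 0, 0.003, 0, 0, 0, -1], [0, 0, 0.003, 0, 0, 0, -1], [0, 0, 0, 0, 0, 0, -1]]}}

```text
time_s: 18.92
tool_pos: [456.2, 60.3, 49.2]
tool_rot: [-0.536, 0.461, -0.462, 0.536]
ft_force: [0.0, -0.4, 2.6]
finger_gap: 0.202
```

```bash
python3 v.py d3
python3 - <<'E'
from h import *
t=cv2.imread('pics/t_d3.png');s=cv2.imread('pics/s_d3.png');cv2.imwrite('pics/d3z.png',np.hstack([crop(t,240,185,50,60,8),crop(s,230,190,50,60,8)]))
E
```

```text
t 18.93 pos [456.2  60.3  49.2] xyaw -81.46 tilt [ 0.    -1.     0.001] q6 1.31 F [ 0.  -0.4  2.6] gap 0.202
shift m (before turn) [ 0.0012 -0.0029 -0.0664]
yaw diff -0.044690353910041836 turn about tool y 0.044690353910041836
```

View pics/d3z.png

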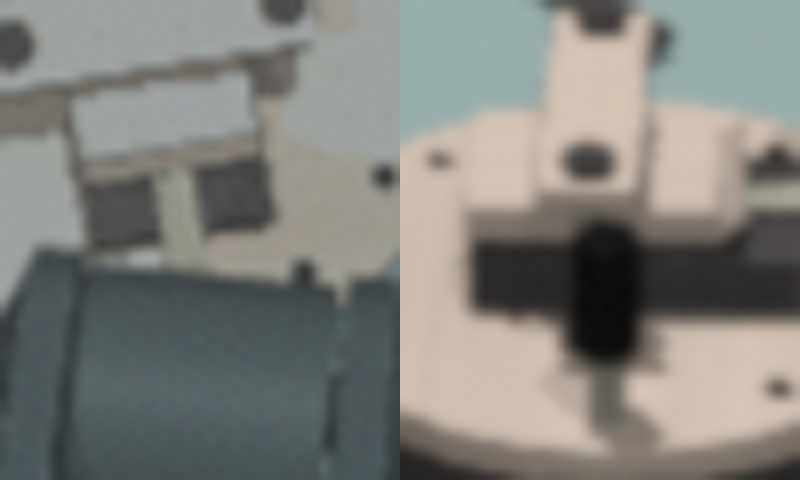

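The tip is under the lip and centred, with the blade at u≈262.5. I'll keep sliding in and watch the force.

Request:
{"op": "carry_out", "data": {"rows": [[0, 0, 0.003, 0, 0, 0, -1], [0, 0, 0.003, 0, 0, 0, -1], [0, 0, 0, 0, 0, 0, -1]]}}

```text
time_s: 19.4
tool_pos: [461.8, 61.2, 49.2]
tool_rot: [-0.536, 0.461, -0.461, 0.536]
ft_force: [-1.5, -0.8, 4.5]
finger_gap: 0.201
```

Request:
{"op": "carry_out", "data": {"rows": [[0, 0, 0.003, 0, 0, 0, -1], [0, 0, 0.002, 0, 0, 0, -1], [0, 0, 0, 0, 0, 0, -1]]}}

```text
time_s: 19.77
tool_pos: [466.6, 62.0, 49.2]
tool_rot: [0.536, -0.461, 0.461, -0.536]
ft_force: [-2.3, -0.6, 5.4]
finger_gap: 0.199
```

Request:
{"op": "carry_out", "data": {"rows": [[0, 0, 0.003, 0, 0, 0, -1], [0, 0, 0, 0, 0, 0, -1]]}}

```text
time_s: 20.02
tool_pos: [469.6, 62.4, 49.2]
tool_rot: [0.536, -0.461, 0.461, -0.536]
ft_force: [-2.8, 0.1, 5.6]
finger_gap: 0.201
```

Request:
{"op": "carry_out", "data": {"rows": [[0, 0, 0.003, 0, 0, 0, -1], [0, 0, 0, 0, 0, 0, -1]]}}

```text
time_s: 20.27
tool_pos: [472.6, 62.8, 49.2]
tool_rot: [0.536, -0.461, 0.461, -0.536]
ft_force: [-1.7, 0.0, 5.1]
finger_gap: 0.205
```

Request:
{"op": "carry_out", "data": {"rows": [[0, -0.0003, 0, 0, 0, 0, -1], [0, 0, 0, 0, 0, 0, -1]]}}

```text
time_s: 20.52
tool_pos: [472.6, 62.8, 49.3]
tool_rot: [-0.536, 0.461, -0.461, 0.536]
ft_force: [-0.5, -0.8, 2.7]
finger_gap: 0.204
```

Request:
{"op": "carry_out", "data": {"rows": [[0, 0, 0.002, 0, 0, 0, -1], [0, 0, 0, 0, 0, 0, -1]]}}

```text
time_s: 20.78
tool_pos: [474.3, 63.1, 49.3]
tool_rot: [0.536, -0.462, 0.461, -0.536]
ft_force: [-2.8, -1.0, 4.8]
finger_gap: 0.198
```

Request:
{"op": "carry_out", "data": {"rows": [[0, 0, 0.002, 0, 0, 0, -1], [0, 0, 0, 0, 0, 0, -1]]}}

```text
time_s: 21.02
tool_pos: [476.1, 63.4, 49.4]
tool_rot: [0.536, -0.462, 0.461, -0.536]
ft_force: [-3.2, -1.0, 5.7]
finger_gap: 0.2
```

Request:
{"op": "carry_out", "data": {"rows": [[0, 0, 0.002, 0, 0, 0, -1], [0, 0, 0, 0, 0, 0, -1]]}}

```text
time_s: 21.28
tool_pos: [477.1, 63.6, 49.4]
tool_rot: [0.537, -0.462, 0.46, -0.535]
ft_force: [-7.9, -1.0, 9.9]
finger_gap: 0.2
```

```bash
python3 -c "
from h import *
s=robot.sense();print(s['ft_force'].round(2),s['moment'].round(3),s['tool_pos'])"
```

```text
[-7.93 -1.02  9.9 ] [-0.172  0.897 -0.064] [477.12559629  63.64446899  49.41178107]
```

The force has jumped: Fx is -7.9 N, and only 1 mm of the last 2 mm step was reached. It looks as if the wedge is now in contact with the upper plate. I'll ease the downward pressure and recheck.

Request:
{"op": "carry_out", "data": {"rows": [[0, -0.0004, 0, 0, 0, 0, -1], [0, 0, 0, 0, 0, 0, -1]]}}

```text
time_s: 21.52
tool_pos: [477.2, 63.7, 49.5]
tool_rot: [0.537, -0.462, 0.46, -0.535]
ft_force: [-6.7, -1.6, 6.3]
finger_gap: 0.199
```

```bash
python3 v.py d4
python3 - <<'E'
from h import *
s=robot.sense();print(s['ft_force'].round(2),s['moment'].round(3),s['tool_pos'])
t=cv2.imread('pics/t_d4.png');s=cv2.imread('pics/s_d4.png');cv2.imwrite('pics/d4z.png',np.hstack([crop(t,240,185,50,60,8),crop(s,240,170,100,120,4)]))
E
```

```text
t 21.52 pos [477.2  63.7  49.5] xyaw -81.44 tilt [-0.    -1.    -0.003] q6 1.32 F [-6.7 -1.6  6.3] gap 0.199
shift m (before turn) [ 0.0013 -0.0023 -0.0876]
yaw diff -0.060202574448510404 turn about tool y 0.060202574448510404
[-5.27 -1.38  6.07] [-0.152  0.642 -0.016] [477.15567139  63.65118987  49.46193964]
```

View pics/d4z.png

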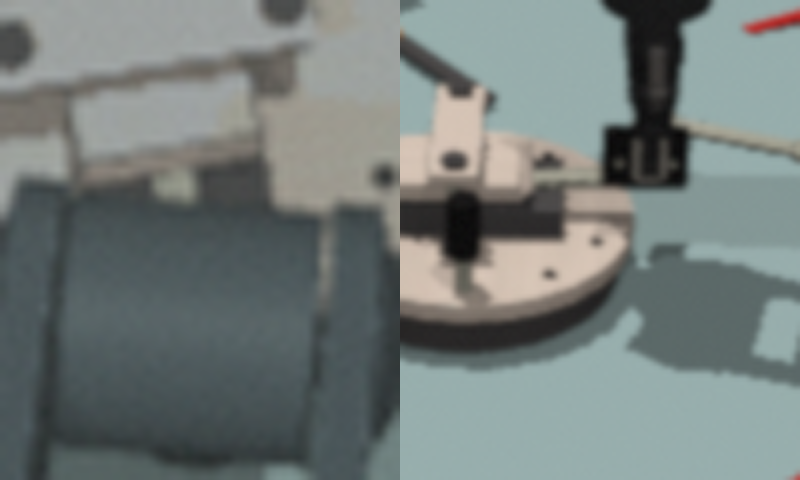

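Request:
{"op": "carry_out", "data": {"rows": [[0, -0.0003, 0, 0, 0, 0, -1], [0, 0, 0.001, 0, 0, 0, -1], [0, 0, 0.001, 0, 0, 0, -1], [0, 0, 0, 0, 0, 0, -1]]}}

```text
time_s: 22.12
tool_pos: [478.3, 64.0, 49.5]
tool_rot: [0.537, -0.463, 0.46, -0.535]
ft_force: [-9.4, -0.8, 8.5]
finger_gap: 0.203
```

Request:
{"op": "carry_out", "data": {"rows": [[0, 0, 0.001, 0, 0, 0, -1], [0, 0, 0.001, 0, 0, 0, -1], [0, 0, 0, 0, 0, 0, -1]]}}

```text
time_s: 22.5
tool_pos: [479.8, 64.3, 49.5]
tool_rot: [0.538, -0.463, 0.46, -0.534]
ft_force: [-11.7, -2.8, 9.7]
finger_gap: 0.2
```

Request:
{"op": "carry_out", "data": {"rows": [[0, -0.0005, 0, 0, 0, 0, -1], [0, 0, 0, 0, 0, 0, -1]]}}

```text
time_s: 22.75
tool_pos: [479.9, 64.3, 49.6]
tool_rot: [0.537, -0.463, 0.46, -0.535]
ft_force: [-8.7, -1.8, 6.0]
finger_gap: 0.2
```

Request:
{"op": "carry_out", "data": {"rows": [[0, -0.0005, 0, 0, 0, 0, -1], [0, 0, 0, 0, 0, 0, -1]]}}

```text
time_s: 23.0
tool_pos: [480.0, 64.3, 49.7]
tool_rot: [0.537, -0.463, 0.46, -0.535]
ft_force: [-7.2, -1.3, 2.8]
finger_gap: 0.2
```

Run:
```python
from h import *
plan(None);s=robot.sense();print(s['moment'].round(3),Rm().round(4))
i=robot.read_camera('side')[:,:,::-1];cv2.imwrite('pics/s_d5.png',i)
g=lambda f:cv2.cvtColor(f,cv2.COLOR_BGR2GRAY).astype(np.float32)
for ref in('s_d2','s_d3'):
  a=cv2.imread(f'pics/{ref}.png')
  for nm,(u,v,w,h) in dict(lipcorner=(262,200,16,24),bridge=(248,188,14,26),disc=(235,225,70,30)).items():
    w_=cv2.createHanningWindow((w,h),cv2.CV_32F)
    print(ref,nm,cv2.phaseCorrelate(g(a)[v:v+h,u:u+w].copy(),g(i)[v:v+h,u:u+w].copy(),w_))
```

```text
t 23.0 pos [480.   64.3  49.7] xyaw -81.45 tilt [-0.001 -1.    -0.005] q6 1.32 F [-7.2 -1.3  2.8] gap 0.2
[-0.204  0.726 -0.025] [[ 1.487e-01 -5.500e-03  9.889e-01]
 [-9.889e-01 -0.000e+00  1.487e-01]
 [-8.000e-04 -1.000e+00 -5.400e-03]]
s_d2 lipcorner ((-0.2225678270598408, -0.20043265290295587), 0.903662484139204)
s_d2 bridge ((0.55997526042621, 0.542643082461364), 1.0310355254161505)
s_d2 disc ((0.03266768230560757, -0.005497474761684273), 0.9130606527681704)
s_d3 lipcorner ((-0.24957990030713617, -0.7173934519056822), 0.9542283539970716)
s_d3 bridge ((0.6266374907625174, 0.6573511744498077), 1.0186469348860376)
s_d3 disc ((-0.060538130183452665, -0.0775656945195422), 0.8882294509145948)
```

Request:
{"op": "carry_out", "data": {"rows": [[0, 0, 0.001, 0, 0, 0, -1], [0, 0, 0.001, 0, 0, 0, -1], [0, 0, 0, 0, 0, 0, -1], [0, 0, 0, 0, 0, 0, -1]]}}

```text
time_s: 23.55
tool_pos: [481.3, 64.7, 49.7]
tool_rot: [0.538, -0.463, 0.459, -0.534]
ft_force: [-10.1, -1.9, 5.3]
finger_gap: 0.199
```

```bash
python3 v.py d6
```

```text
t 23.55 pos [481.3  64.7  49.7] xyaw -81.43 tilt [-0.001 -1.    -0.007] q6 1.32 F [-10.1  -1.9   5.3] gap 0.199
shift m (before turn) [ 0.0017 -0.0017 -0.0919]
yaw diff -0.06543464053150672 turn about tool y 0.06543464053150672
```

View pics/v_d6.png

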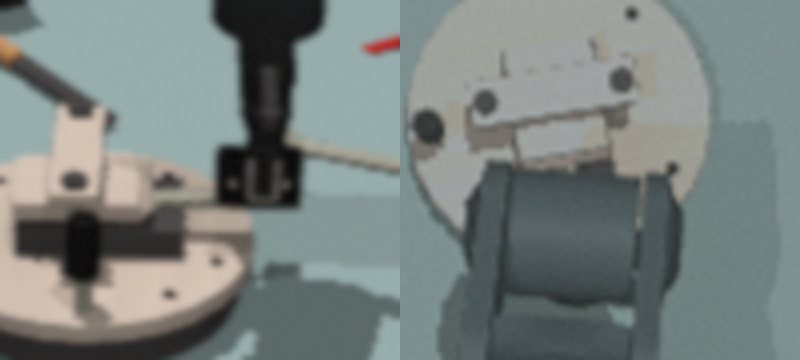

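The gauge is in the gap, straight and level, and the table is still at its detent. The forces imply about 6–9 N on the upper plate. I'll check that it is steady, then hand in.

Request:
{"op": "carry_out", "data": {"rows": [[0, 0, 0, 0, 0, 0, -1], [0, 0, 0, 0, 0, 0, -1], [0, 0, 0, 0, 0, 0, -1], [0, 0, 0, 0, 0, 0, -1]]}}

```text
time_s: 24.15
tool_pos: [481.3, 64.7, 49.6]
tool_rot: [0.538, -0.463, 0.459, -0.534]
ft_force: [-9.9, -1.9, 5.0]
finger_gap: 0.199
```

```bash
python3 -c "
from h import *
plan(None); print(robot.sense()['dq'].round(4)); print(robot.job_done())"
```

```text
t 24.15 pos [481.3  64.7  49.6] xyaw -81.44 tilt [-0.001 -1.    -0.007] q6 1.32 F [-9.9 -1.9  5. ] gap 0.199
[-0.0005  0.001  -0.0008  0.0015 -0.0007  0.0019]
the job is handed in; nothing more can be done
None
```

I turned the table to its other detent by the knob. I then picked the gauge up by its black grip and slid it into the gap until it dragged on both plates. I handed in at about 24 s, still holding it there.

**Last checks:**
- **Table:** the last pictures show it at the wanted detent, with its mouth facing the robot.
- **Gauge:** it was at rest, straight and level. Arm tilt was about 0.007 rad and the heading matched the mouth to within about half a degree. I estimate the tip was about 30 mm inside the mouth and within 2–3 mm of its middle.
- **Forces:** the wrist read a steady -10 N along x and +5 N upward. From that and the spring rate I estimate 6–9 N on the upper plate and more on the base plate. The plate forces can't be measured directly.
- **Other tools:** I kept clear of them and saw none of them move, but I made no measured check at the end.

**Checks that disagreed:**
- **Tool height:** the visible fingertips stood about 28 mm higher than the reported TCP height. My first push passed just above the knob because of this. I used the offset from then on, and the contact heights agreed with it.
- **Lift of the upper plate:** my attempt to see it in the pictures was too noisy to use, so contact with that plate rests on the force jump at about 27 mm depth.

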